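# Reset the tripped cut-out of the craft table's power pack

### The job

The power pack on the craft table has tripped on overload. Using only a fingertip, switch its output off at the black rocker (white-dot half down), push the red reset button at the bottom of the finger well fully in until it stays down, then switch the output fully on again (green-dot half down). Do not lift the pack or push it about on the table, leave the things around it where they are, and finish with the hand clear.

Things in the scene. Friction and masses are not known exactly. Their poses are not given: they have to be found in the camera images.
- pack: Portable power pack, loose on rubber feet, about 3.4 kg: teal case, flat light grey top, 180 (its x) x 280 (y) x 150 mm high; black carrying bars stand 35 mm out of both y ends, 115 mm up. Origin: centre of underside, z up. On top, own x, y in mm: finger well with red button (-40, 70); black rocker (-40, -75); two dark mains sockets, 39 wide, 17 deep (43, 20), (43, 90); display (43, -75).
- well_mouth (a point): Centre of the round mouth of the finger well, level with the top panel (150 mm above the table). The well is 48 mm across with a 2 mm chamfer, straight-walled, 26 mm deep, white floor; a bush 28 mm across stands 3.5 mm above the floor round the button.
- reset_top (a point): Centre of the flat top of the red reset button, a plunger 20 mm across in the middle of the well. Tripped (joint 0) its top is 14 mm below the mouth; pushed home (joint 0.007) 21 mm below.
- reset (a joint): Travel of the reset button downward, m: 0 = popped out (tripped), 0.007 = fully in. It resists with about 4 N and stays where it is pushed; it has a hard stop at the end.
- rocker_pivot (a point): Middle of the rocker's pivot line (along pack x), 2.5 mm above the top panel, fixed to the pack. Black rocker, 34 mm wide (x): two flat halves each 28 mm long, towards pack +y (green dot, ON) and -y (white dot, OFF), meeting in a valley at the pivot. The pressed half lies level, 2.5 mm above the panel; the other rises outward by 0.26 rad, its end 7 mm higher.
- rocker (a joint): Angle of the rocker, rad: 0 = ON (half with the green dot, pack +y, lies level), 0.26 = OFF (half with the white dot, pack -y, lies level). Stiff in friction, about 3 to 6 N when pressed on a half; it stays where it is left and has hard stops at both ends.
- glue_mid (a point): Bystander: white glue bottle, 64 mm across, 150 mm high; point at its centre half-way up.
- paint_mid (a point): Bystander: orange paint jar with white lid, 72 mm across, 85 mm high; point at its centre half-way up.
- mould_mid (a point): Bystander: domed papier-mache form, 144 mm across, 80 mm high; point at its centre half-way up.
- brush_grip (a point): Bystander: paste brush with blue handle lying on the table, 190 mm long; point on its handle.

How it is judged (in metres and radians):
On the way, in this order (a step that is already met when the one before it is completed fails the run):
1. the output is switched off at the rocker, the reset button still popped out (value of joint rocker above 0.2 rad and value of joint reset below 0.004 m), for 0.2 s.
2. the reset button is pushed home while the output is off (value of joint reset above 0.0055 m and value of joint rocker above 0.2 rad), for 0.2 s.
3. the output is switched on again (value of joint rocker below 0.06 rad and value of joint reset above 0.0055 m), for 0.2 s.
At the end, for the whole second after the job is handed in: The rocker is on (within 0.06 rad of its stop), the reset button is in (at least 5.5 of its 7 mm), the pack stands upright within 30 mm of where it was, and the bottle, jar, form and brush lie within 30 mm of where they were (all of step 3 and distance of each of pack, glue_mid, paint_mid, mould_mid, brush_grip from where it was at the start of the episode below 0.03 m and angle between pack's own z axis and vertical below 0.05 rad and linear speed of pack below 0.02 m/s); the robot touches nothing.
It fails at once if the pack is lifted or tipped (height (world z) of pack above 0.01 m or angle between pack's own z axis and vertical above 0.1 rad).
It fails at once if the pack is pushed about (distance of pack from where it was at the start of the episode above 0.03 m).
It fails at once if a thing standing by is disturbed (distance of any of glue_mid, paint_mid, mould_mid, brush_grip from where it was at the start of the episode above 0.03 m).
It also fails if it takes over 48 s, if anything falls off the work surface, if the arm or the gripper's body presses on something with over 40 N, if the wrist force passes 120 N, or if a joint passes its speed limit or range.

### The arm

A 6-joint arm with a two-finger parallel gripper is mounted at the origin on the work surface. World frame = base frame: x ahead of the robot, y to its left, z up, the work surface at z = 0. Lengths are in m, angles in degrees, forces in N, time in s.
With the tool pointing down it reaches from about 0.4 to 0.825 m from the base axis. Payload 7 kg.
Tool frame: the origin (TCP) lies on the centre line of the jaws, within the pads' length; the fingertips stand 25 mm ahead of it and the grasp point (between the pads) lies 6 mm ahead of it; x points along the fingers, z is the direction in which the jaws open and shut, and the axes are right-handed (so a half turn about x gives the same grasp; the last joint's range is limited). The gripper opens to 88 mm and grips with 3 to 60 N. Pads are 19 mm wide; open, the fingers measure 130 mm over their backs; the gripper's body (78 mm by 193 mm) begins 47 mm behind the grasp point.
Start: joints at [82.626, 20.546, 0.682, 0, -70.136, -16.507], TCP at [0.273, 0.617, 0.252] pointing down, gripper open.
Joint ranges: [-176.03, 176.03], [-82.01, 121.73], [-58.28, 71.71], [-173.87, 95.51], [-174.79, -0.11], [-173.66, 173.66]. Speed limits (degrees/s): [136.94, 136.94, 172.46, 180, 180, 180].

### API

Orientations are given as [roll, pitch, yaw] about the fixed x, y, z axes, in that order (R = Rz(yaw) Ry(pitch) Rx(roll)).
In Python, from plant import ctrl gives the robot as it stands. The module is installed in compiled form; this text tells all that it offers.
- The arm moves only by the tool send_rows, never from a script. Its argument "deltas" is a list of rows, each an object of numbers: "dx", "dy", "dz": the shift along the tool's x, y, z in mm; "ax", "ay", "az": the turn, a rotation vector about the tool's x, y, z in units of 5 degrees (1.0 is 5 degrees); "fingers": the opening, from 0 (shut) to 1 (fully open). A call has 1 to 12 rows; each row shifts and turns the commanded pose from where the row before left it, along the tool's axes as they then stand; what a row does not reach is not made up. A row lasts 1/8 s, in which the tool goes at most 62.5 mm and 10.7 degrees, less where a joint would pass 70% of its speed; a pose out of reach is approached as far as the arm can. A call with a gripper value outside its range is refused whole. The fingers move at their own pace and stop on an object; the grip force is fixed at half the most. Time passes only in rows, so rows that do not move let the fingers close. It gives the time, the measured TCP pose, the force and the opening at its end, in the units of the state.
- ctrl.get_obs(): the state, without advancing time (a new reading comes with each control period).
- ctrl.snapshot(name): name is "scene" or "side" or "wrist"; returns a dict with "image" (420x560x3 uint8, blue, green, red), "fx", "fy", "cx", "cy" (pixels), "k1" (the pictures are not rectified: a ray, as slopes to the right and down, at radius r is drawn at 1 + k1 r^2 times it, then the intrinsics apply), "R" (3x3) and "t" (3): a world point X has camera coordinates R X + t; the wrist camera has in their place "hand_eye" (4x4, takes a point from camera to tool coordinates, whose origin is the TCP and whose axes are the tool frame's). Camera axes: x right, y down, z forward; pixel columns grow to the right and rows downward; lengths in m; the calibration is good to about 2 mm. A picture is of the moment at which its call begins: read the wrist's pose just before it. There is no depth.
- ctrl.close_job(): hands the job in, once; it reports no verdict.
The state is a dict: "clock": time; "joint_pos": joint angles; "qvel": joint speeds; "tau": joint torques, N m; "tool_pos": TCP position; "orientation": TCP orientation; "force": force on the tool from outside, world axes, zero at the start; "moment": the same for the moment, N m; "opening": finger opening in m.
Only numpy, scipy, OpenCV 4.12 (cv2) and the standard library are available. Lean on these libraries where they do the work, as an engineer would, in place of code of your own. Each camera call takes 0.05 s, during which the arm holds its last target.

## Working session

There is one attempt and no reset: what is moved stays moved. The work goes in short steps, Python scripts to look and compute and a tool call to move; the robot and the scene stay as the last step left them, time stands still between calls to the robot, and variables do not carry over. Pictures are saved under pics/ and viewed, and the job is handed in when it is done.

Besides the shell and the picture viewer there is one more tool, called after "Request:" by a JSON object that holds its "name" and its "arguments", one argument or row to a line. send_rows: Moves the arm, as the interface text tells. Its arguments: {"type":"object","properties":{"deltas":{"type":"array","items":{"type":"object","properties":{"dx":{"type":"number"},"dy":{"type":"number"},"dz":{"type":"number"},"ax":{"type":"number"},"ay":{"type":"number"},"az":{"type":"number"},"fingers":{"type":"number"}}}}},"required":["deltas"]}

```bash
mkdir -p pics; cat > h.py <<'E'
import numpy as np, cv2
from plant import ctrl
from scipy.spatial.transform import Rotation as Ro
def snap(n,f):
    o=ctrl.get_obs(); s=ctrl.snapshot(n); cv2.imwrite('pics/'+f,s['image'])
    if n=='wrist':
        T=np.eye(4);T[:3,:3]=Ro.from_euler('xyz',o['orientation'],degrees=True).as_matrix();T[:3,3]=o['tool_pos']
        C=T@np.array(s['hand_eye']); s['R']=C[:3,:3].T; s['t']=-s['R']@C[:3,3]
    s['image']=None; 
    np.save('pics/'+f+'.npy',s,allow_pickle=True); return s
def load(f): return np.load('pics/'+f+'.npy',allow_pickle=True).item()
def ray(s,u,v):
    K=np.array([[s['fx'],0,s['cx']],[0,s['fy'],s['cy']],[0,0,1.]])
    p=cv2.undistortPoints(np.array([[[u,v]]],float),K,np.array([s['k1'],0,0,0,0.]))[0,0]
    R=np.array(s['R']);t=np.array(s['t'])
    return -R.T@t, R.T@np.array([p[0],p[1],1])
def onz(s,u,v,z):
    c,d=ray(s,u,v); return c+d*(z-c[2])/d[2]
def proj(s,X):
    K=np.array([[s['fx'],0,s['cx']],[0,s['fy'],s['cy']],[0,0,1.]])
    return cv2.projectPoints(np.array(X,float).reshape(-1,1,3),cv2.Rodrigues(np.array(s['R']))[0],np.array(s['t'],float),K,np.array([s['k1'],0,0,0,0.]))[0][:,0]
E
python3 - <<'E'
from h import *
print(ctrl.get_obs())
for n in['scene','side','wrist']: s=snap(n,n+'0.png'); print(n,-np.array(s['R']).T@np.array(s['t']))
E
```

```text
{'clock': 0.0, 'joint_pos': array([ 8.26262621e+01,  2.05925964e+01,  6.32961126e-01, -2.02877426e-02,
       -7.01350166e+01, -1.65066133e+01]), 'qvel': array([-0.11179997,  0.0872971 , -0.12821126, -0.01082887,  0.00143033,
        0.09414729]), 'tau': array([ 1.20999443e-04, -5.82718849e+01,  2.93053758e+01,  6.99712381e+00,
        7.01902361e-03, -1.49023922e-04]), 'tool_pos': array([0.27310075, 0.61679265, 0.25060284]), 'orientation': array([   5.11606436,   89.90344529, -108.77119649]), 'force': array([ 0.24784739,  0.18882984, -0.1370266 ]), 'moment': array([-0.03273504,  0.00329956, -0.00980227]), 'opening': 0.08751223119600324}
scene [1.26437315 0.24799347 0.53853344]
side [0.31202512 0.6058981  0.71317402]
wrist [0.33289279 0.59055956 0.383689  ]
```

View pics/scene0.png

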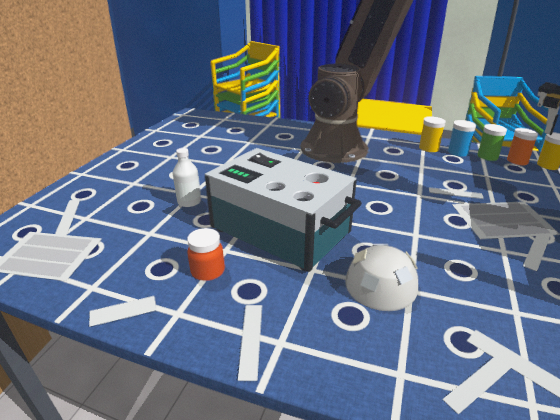

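View pics/side0.png

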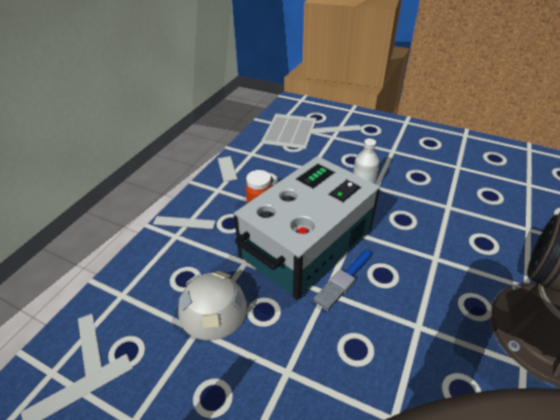

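View pics/wrist0.png

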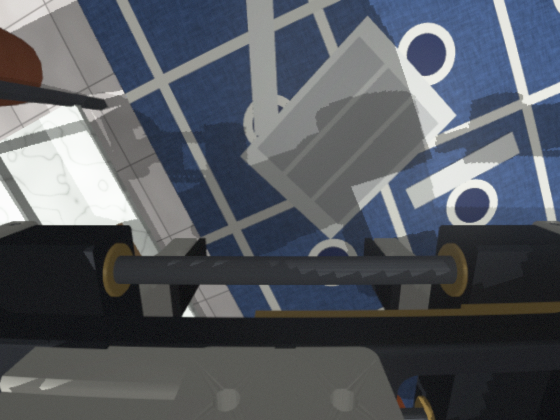

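Scene: pack at about (282,205), rocker (262,160), well (316,178), glue (186,180), jar (206,255), form (382,275). Side: well and red button (303,228), rocker (347,190), brush (345,280). I'll enlarge both views.

```bash
python3 - <<'E'
import cv2
a=cv2.imread('pics/scene0.png')[140:270,190:370]; cv2.imwrite('pics/sc_z.png',cv2.resize(a,None,fx=4.4,fy=4.4,interpolation=cv2.INTER_CUBIC))
a=cv2.imread('pics/side0.png')[150:300,225:390]; cv2.imwrite('pics/si_z.png',cv2.resize(a,None,fx=4,fy=4,interpolation=cv2.INTER_CUBIC))
E
```

```text
(no output)
```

View pics/sc_z.png

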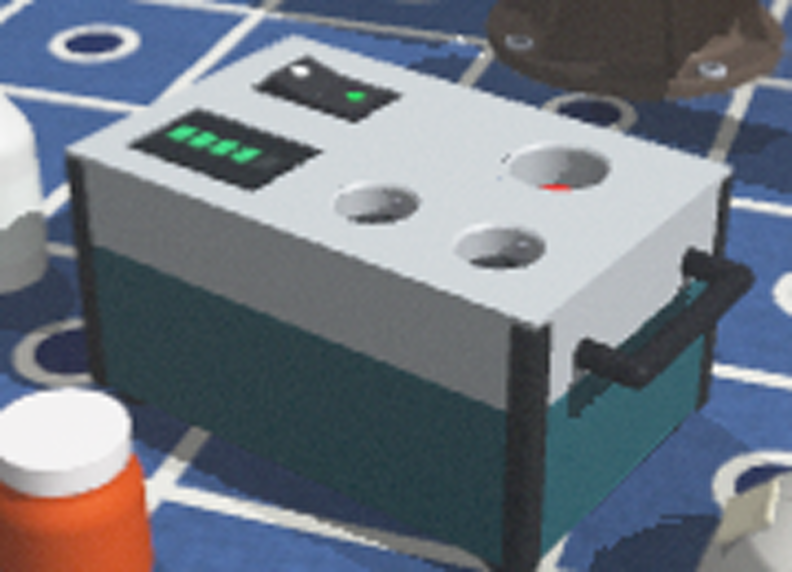

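View pics/si_z.png

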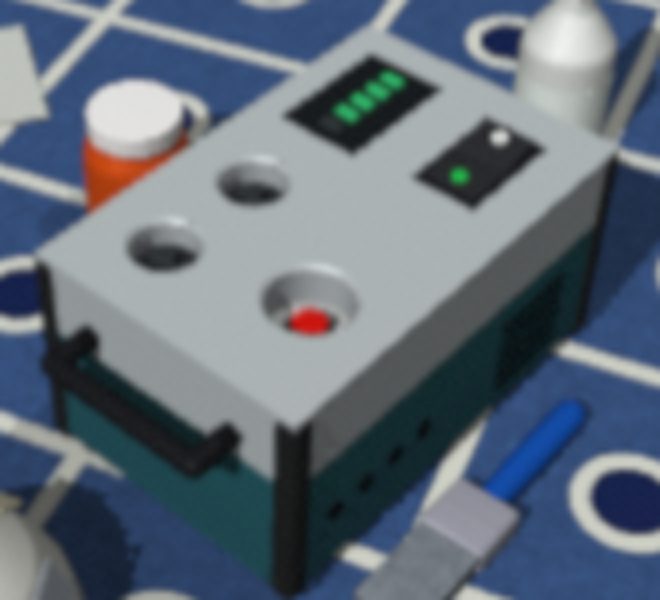

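```bash
cat > m.py <<'E'
from h import *
z=.15
P=np.array([[-90,-140],[90,-140],[90,140],[-90,140],[-40,70],[43,20],[43,90]])/1000
sc=[(298,36),(68,152),(542,325),(730,170),(559,166),(377,202),(501,246)]
si=[(612,150),(375,22),(40,255),(300,428),(310,302),(254,183),(165,247)]
def fit(Q):
    p=P-P.mean(0);q=Q-Q.mean(0)
    th=np.arctan2((p[:,0]*q[:,1]-p[:,1]*q[:,0]).sum(),(p*q).sum())
    R=np.array([[np.cos(th),-np.sin(th)],[np.sin(th),np.cos(th)]]);t=Q.mean(0)-R@P.mean(0)
    return th,t,R,np.round((Q-(P@R.T+t))*1000,1)
a=load('scene0.png');b=load('side0.png')
A=np.array([onz(a,190+(x+.5)/4.4-.5,140+(y+.5)/4.4-.5,z)[:2] for x,y in sc])
B=np.array([onz(b,225+(x+.5)/4-.5,150+(y+.5)/4-.5,z)[:2] for x,y in si])
for Q in (A,B,(A+B)/2):
    th,t,R,r=fit(Q); print(np.degrees(th),t,r.tolist())
    for n,p in dict(well=(-40,70),rock=(-40,-75)).items(): print(n,R@(np.array(p)/1000)+t)
E
python3 m.py
```

```text
-17.213019472230208 [ 0.54169861 -0.00600258] [[-0.2, 2.1], [1.5, 1.7], [-1.9, 0.7], [3.0, -2.3], [-0.6, -1.2], [-1.1, -0.7], [-0.6, -0.4]]
well [0.52420492 0.0726992 ]
rock [ 0.48129578 -0.06580641]
-17.064898929674982 [ 0.53773902 -0.00987367] [[4.2, 3.5], [-1.6, -5.0], [-2.6, 0.0], [-1.0, -1.0], [0.5, 1.2], [0.2, 0.6], [0.4, 0.8]]
well [0.52004193 0.06878262]
rock [ 0.477491   -0.06983346]
-17.13871004840128 [ 0.5397189  -0.00793821] [[2.0, 2.8], [-0.1, -1.7], [-2.2, 0.4], [1.0, -1.6], [-0.1, 0.0], [-0.5, -0.1], [-0.1, 0.2]]
well [0.52212316 0.07074082]
rock [ 0.47939369 -0.06782033]
```

```bash
cat > g.py <<'E'
from h import *
import sys
th=np.radians(-17.14); px=np.array([np.cos(th),np.sin(th),0])
def goal(tip,sgn):
    # tip: desired +x-side finger tip centre; TCP = tip -54.5*px, +25 up ; tool z = sgn*px
    x=np.array([0,0,-1.]);z=sgn*px;y=np.cross(z,x)
    return np.array(tip)-.0545*px+[0,0,.025], np.c_[x,y,z]
def delta(pos,R):
    o=ctrl.get_obs();R0=Ro.from_euler('xyz',o['orientation'],degrees=True).as_matrix()
    print('d(tool mm)',np.round(R0.T@(pos-o['tool_pos'])*1000,1),'turn u5',np.round(Ro.from_matrix(R0.T@R).as_rotvec(degrees=True)/5,2))
E
python3 - <<'E'
from g import *
o=ctrl.get_obs();print(Ro.from_euler('xyz',o['orientation'],degrees=True).as_matrix().round(3))
for s in(1,-1): delta(*goal([.479,-.068,.25],s))
delta(np.array([.44,0,.32]),goal([0,0,0],1)[1])
s=load('side0.png');c=load('scene0.png')
print('glue',onz(c,186,150,.15),onz(s,369,143,.15),'jar',onz(c,204,238,.085),onz(s,259,178,.085))
E
```

```text
[[-0.     0.914 -0.405]
 [-0.001 -0.405 -0.914]
 [-1.     0.     0.001]]
d(tool mm) [-23.4 411.4 549.3] turn u5 [-1.935e+01  1.000e-02  1.000e-02]
d(tool mm) [-23.4 411.4 549.3] turn u5 [ 1.665e+01  1.000e-02 -1.000e-02]
d(tool mm) [-68.5 402.4 496.6] turn u5 [-1.935e+01  1.000e-02  1.000e-02]
glue [ 0.48315155 -0.2756321   0.15      ] [ 0.48268223 -0.28147223  0.15      ] jar [ 0.72331625 -0.10103002  0.085     ] [ 0.71343165 -0.10461354  0.085     ]
```

Request:
{"name": "send_rows", "arguments": {
  "deltas": [
    {"dx": -6, "dy": 33.5, "dz": 41.5},
    {"dx": -6, "dy": 33.5, "dz": 41.5},
    {"dx": -6, "dy": 33.5, "dz": 41.5},
    {"dx": -6, "dy": 33.5, "dz": 41.5},
    {"dx": -6, "dy": 33.5, "dz": 41.5},
    {"dx": -6, "dy": 33.5, "dz": 41.5},
    {"dx": -6, "dy": 33.5, "dz": 41.5},
    {"dx": -6, "dy": 33.5, "dz": 41.5},
    {"dx": -6, "dy": 33.5, "dz": 41.5},
    {"dx": -6, "dy": 33.5, "dz": 41.5},
    {"dx": -6, "dy": 33.5, "dz": 41.5},
    {"dx": -6, "dy": 33.5, "dz": 41.5}
  ]
}}

```text
validation failed for argument at $.de...
```

Request:
{"name": "send_rows", "arguments": {
  "deltas": [
    {"ax": 1.665},
    {"ax": 1.665},
    {"ax": 1.665},
    {"ax": 1.665},
    {"ax": 1.665},
    {"ax": 1.665},
    {"ax": 1.665},
    {"ax": 1.665},
    {"ax": 1.665},
    {"ax": 1.665},
    {},
    {}
  ]
}}

```text
validation failed for argument at $.de...
```

```bash
python3 - <<'E'
from g import *
s=snap('wrist','w1.png');snap('scene','s1.png')
print(proj(s,[[.522,.071,.15],[.479,-.068,.153]]))
print(ctrl.get_obs()['joint_pos'],-s['R'].T@s['t'])
delta(*goal([.479,-.068,.25],-1))
E
```

```text
[[ 339.44143675  151.04804314]
 [-374.04540147  747.80024807]]
[ 8.26275313e+01  2.05703946e+01  6.61825825e-01 -5.28029635e-03
 -7.01360680e+01 -1.65070413e+01] [0.33292623 0.59057932 0.38376689]
d(tool mm) [-23.4 411.4 549.5] turn u5 [ 1.665e+01  1.000e-02 -1.000e-02]
```

View pics/w1.png

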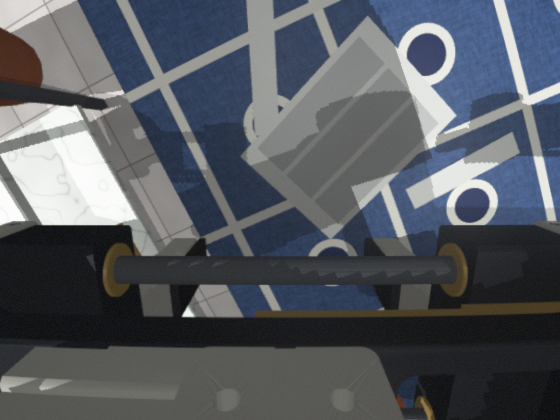

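View pics/s1.png

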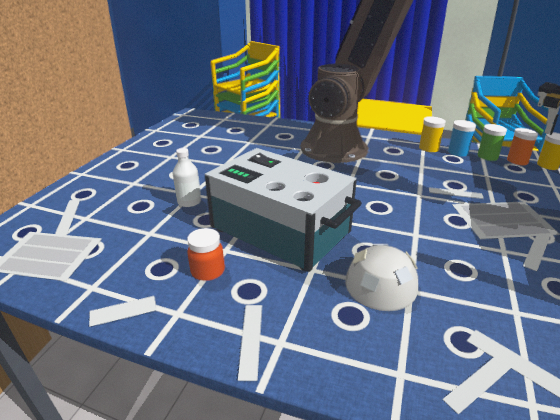

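Refused and nothing moved: the rows probably need every field.

Request:
{"name": "send_rows", "arguments": {
  "deltas": [
    {"dx": -6, "dy": 33.5, "dz": 41.5, "ax": 0, "ay": 0, "az": 0, "fingers": 1}
  ]
}}

```text
clock: 0.38
tool_pos: [0.2865, 0.5667, 0.2554]
orientation: [13.0, 89.9, -100.8]
force: [0.7, -0.8, 0.8]
opening: 0.0876
```

Request:
{"name": "send_rows", "arguments": {
  "deltas": [
    {"dx": -6, "dy": 33.5, "dz": 41.5, "ax": 0, "ay": 0, "az": 0, "fingers": 1},
    {"dx": -6, "dy": 33.5, "dz": 41.5, "ax": 0, "ay": 0, "az": 0, "fingers": 1},
    {"dx": -6, "dy": 33.5, "dz": 41.5, "ax": 0, "ay": 0, "az": 0, "fingers": 1},
    {"dx": -6, "dy": 33.5, "dz": 41.5, "ax": 0, "ay": 0, "az": 0, "fingers": 1},
    {"dx": -6, "dy": 33.5, "dz": 41.5, "ax": 0, "ay": 0, "az": 0, "fingers": 1},
    {"dx": -6, "dy": 33.5, "dz": 41.5, "ax": 0, "ay": 0, "az": 0, "fingers": 1},
    {"dx": -6, "dy": 33.5, "dz": 41.5, "ax": 0, "ay": 0, "az": 0, "fingers": 1},
    {"dx": -6, "dy": 33.5, "dz": 41.5, "ax": 0, "ay": 0, "az": 0, "fingers": 1},
    {"dx": -6, "dy": 33.5, "dz": 41.5, "ax": 0, "ay": 0, "az": 0, "fingers": 1},
    {"dx": -6, "dy": 33.5, "dz": 41.5, "ax": 0, "ay": 0, "az": 0, "fingers": 1},
    {"dx": -6, "dy": 33.5, "dz": 41.5, "ax": 0, "ay": 0, "az": 0, "fingers": 1}
  ]
}}

```text
clock: 1.75
tool_pos: [0.4393, -0.0027, 0.3241]
orientation: [141.2, 89.9, 27.3]
force: [1.4, 0.7, -0.1]
opening: 0.0873
```

Request:
{"name": "send_rows", "arguments": {
  "deltas": [
    {"dx": 0, "dy": 0, "dz": 0, "ax": 1.665, "ay": 0, "az": 0, "fingers": 1},
    {"dx": 0, "dy": 0, "dz": 0, "ax": 1.665, "ay": 0, "az": 0, "fingers": 1},
    {"dx": 0, "dy": 0, "dz": 0, "ax": 1.665, "ay": 0, "az": 0, "fingers": 1},
    {"dx": 0, "dy": 0, "dz": 0, "ax": 1.665, "ay": 0, "az": 0, "fingers": 1},
    {"dx": 0, "dy": 0, "dz": 0, "ax": 1.665, "ay": 0, "az": 0, "fingers": 1},
    {"dx": 0, "dy": 0, "dz": 0, "ax": 1.665, "ay": 0, "az": 0, "fingers": 1},
    {"dx": 0, "dy": 0, "dz": 0, "ax": 1.665, "ay": 0, "az": 0, "fingers": 1},
    {"dx": 0, "dy": 0, "dz": 0, "ax": 1.665, "ay": 0, "az": 0, "fingers": 1},
    {"dx": 0, "dy": 0, "dz": 0, "ax": 1.665, "ay": 0, "az": 0, "fingers": 1},
    {"dx": 0, "dy": 0, "dz": 0, "ax": 1.665, "ay": 0, "az": 0, "fingers": 1},
    {"dx": 0, "dy": 0, "dz": 0, "ax": 0, "ay": 0, "az": 0, "fingers": 1},
    {"dx": 0, "dy": 0, "dz": 0, "ax": 0, "ay": 0, "az": 0, "fingers": 1}
  ]
}}

```text
clock: 3.25
tool_pos: [0.4392, -0.0009, 0.3236]
orientation: [-125.7, 90.0, 37.4]
force: [0.0, -0.2, 0.1]
opening: 0.0875
```

```bash
python3 - <<'E'
from g import *
s=snap('wrist','w2.png')
print(proj(s,[[.522,.071,.15],[.479,-.068,.153]]))
print(ctrl.get_obs()['joint_pos'],-s['R'].T@s['t'])
delta(*goal([.479,-.068,.25],-1))
E
```

```text
[[232.60197638 279.95286755]
 [226.56590108 146.56160141]]
[ 2.57726093e+01 -4.98780333e+00 -2.01806263e+01  5.59442328e-04
 -7.48039522e+01 -4.27526295e+01] [ 0.42028091 -0.06340614  0.45653916]
d(tool mm) [48.6 52.4 -3.1] turn u5 [ 0.03 -0.    0.  ]
```

View pics/w2.png

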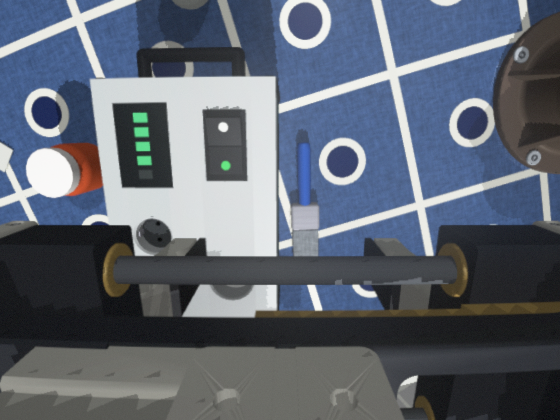

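```bash
python3 - <<'E'
from g import *
s=load('w2.png')
im=cv2.imread('pics/w2.png'); cv2.imwrite('pics/w2z.png',cv2.resize(im[70:250,90:290],None,fx=3.3,fy=3.3,interpolation=cv2.INTER_CUBIC))
for u,v,z in [(204,111,.1525),(244,109,.1525),(246,181,.1525),(206,181,.1525),(223,127,.154),(226,166,.1545),(92,79,.15),(278,77,.15)]: print(u,v,onz(s,u,v,z))
E
```

```text
204 111 [ 0.4887891  -0.10633282  0.1525    ]
244 109 [ 0.451305   -0.09661945  0.1525    ]
246 181 [ 0.47165575 -0.0299135   0.1525    ]
206 181 [ 0.51053301 -0.04179804  0.1525    ]
223 127 [ 0.47593857 -0.08661023  0.154     ]
226 166 [ 0.48556947 -0.05020799  0.1545    ]
92 79 [ 0.58353215 -0.16821181  0.15      ]
278 77 [ 0.4114908 -0.1151373  0.15     ]
```

View pics/w2z.png

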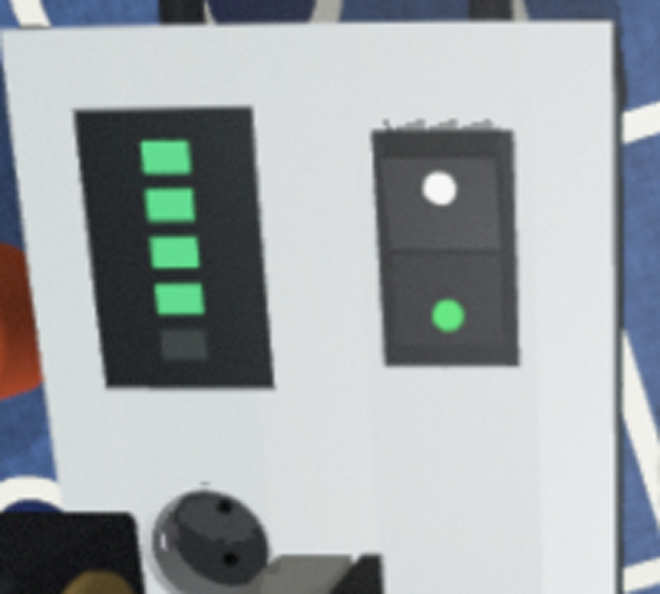

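```bash
python3 - <<'E'
from g import *
delta(*goal([.4755,-.085,.172],-1))
E
```

```text
d(tool mm) [126.6  69.7  -4.8] turn u5 [ 0.03 -0.    0.  ]
```

Request:
{"name": "send_rows", "arguments": {
  "deltas": [
    {"dx": 0, "dy": 24, "dz": -1.6, "ax": 0.03, "ay": 0, "az": 0, "fingers": 1},
    {"dx": 20, "dy": 23, "dz": -1.6, "ax": 0, "ay": 0, "az": 0, "fingers": 1},
    {"dx": 35, "dy": 22.7, "dz": -1.6, "ax": 0, "ay": 0, "az": 0, "fingers": 1},
    {"dx": 36, "dy": 0, "dz": 0, "ax": 0, "ay": 0, "az": 0, "fingers": 1},
    {"dx": 25, "dy": 0, "dz": 0, "ax": 0, "ay": 0, "az": 0, "fingers": 1},
    {"dx": 10.6, "dy": 0, "dz": 0, "ax": 0, "ay": 0, "az": 0, "fingers": 1},
    {"dx": 0, "dy": 0, "dz": 0, "ax": 0, "ay": 0, "az": 0, "fingers": 1},
    {"dx": 0, "dy": 0, "dz": 0, "ax": 0, "ay": 0, "az": 0, "fingers": 1}
  ]
}}

```text
clock: 4.3
tool_pos: [0.4239, -0.0687, 0.198]
orientation: [-158.2, 89.9, 4.6]
force: [0.0, -0.8, 0.4]
opening: 0.0877
```

```bash
python3 - <<'E'
from g import *
snap('wrist','w3.png');snap('scene','s3.png');snap('side','d3.png')
delta(*goal([.4755,-.085,.1535],-1))
a=cv2.imread('pics/s3.png')[100:240,190:370];b=cv2.imread('pics/d3.png')[120:270,235:415]
cv2.imwrite('pics/c3.png',np.hstack([cv2.resize(a,(400,311),interpolation=2),cv2.resize(b,(373,311),interpolation=2)]))
E
```

```text
d(tool mm) [19.3  0.2  0.2] turn u5 [-0.02 -0.02  0.01]
```

View pics/c3.png

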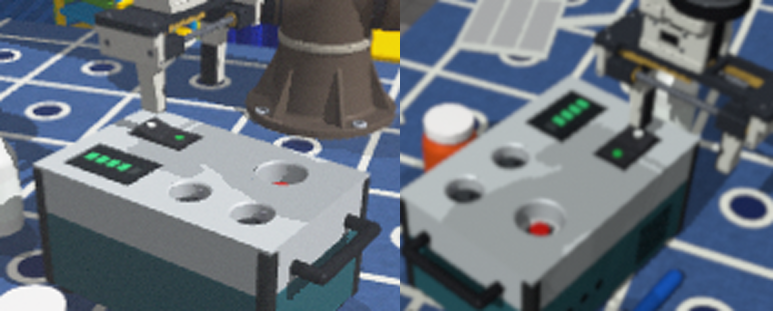

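View pics/w3.png

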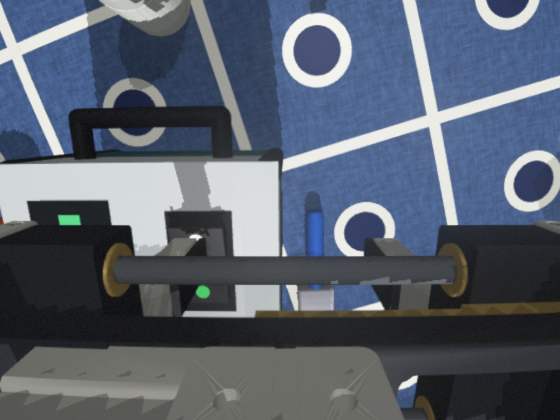

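```bash
python3 - <<'E'
from g import *
a=cv2.imread('pics/s3.png')[100:180,220:320];b=cv2.imread('pics/d3.png')[130:220,315:415]
cv2.imwrite('pics/c3z.png',np.hstack([cv2.resize(a,(400,320),interpolation=2),cv2.resize(b,(400,360),interpolation=2)[:320]]))
s=load('s3.png');d=load('d3.png')
tip=np.array([.4755,-.085,.1728]);px_=px
for n,c,o,f in(('sc',s,(220,100),4),('sd',d,(315,130),4)):
  for k in(-.0105,0,.0105): print(n,k,(proj(c,[tip+k*px])-o)*f)
E
```

```text
sc -0.0105 [[161.02929738 193.81667011]]
sc 0 [[149.75827675 199.53853427]]
sc 0.0105 [[138.30907121 205.35460007]]
sd -0.0105 [[151.10782424 204.65140022]]
sd 0 [[135.3351443  196.73359044]]
sd 0.0105 [[119.74580369 188.91191726]]
```

View pics/c3z.png

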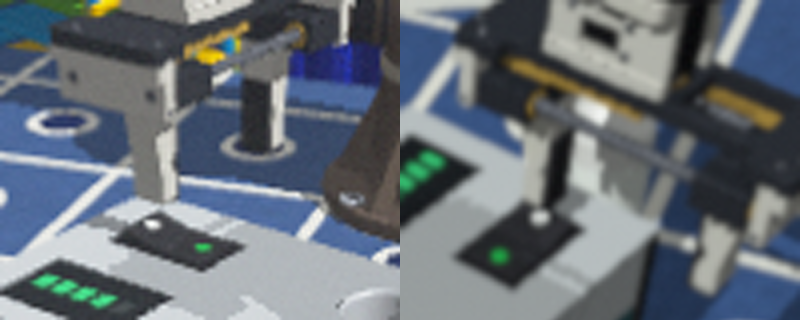

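The fingertip's thin pad stands about 48 mm from the tool centre line, over the white dot at (155,223) in the left half. Next I press down in small steps.

Request:
{"name": "send_rows", "arguments": {
  "deltas": [
    {"dx": 8, "dy": 0, "dz": 0, "ax": 0, "ay": 0, "az": 0, "fingers": 1},
    {"dx": 4, "dy": 0, "dz": 0, "ax": 0, "ay": 0, "az": 0, "fingers": 1},
    {"dx": 2, "dy": 0, "dz": 0, "ax": 0, "ay": 0, "az": 0, "fingers": 1},
    {"dx": 1, "dy": 0, "dz": 0, "ax": 0, "ay": 0, "az": 0, "fingers": 1},
    {"dx": 1, "dy": 0, "dz": 0, "ax": 0, "ay": 0, "az": 0, "fingers": 1},
    {"dx": 0, "dy": 0, "dz": 0, "ax": 0, "ay": 0, "az": 0, "fingers": 1}
  ]
}}

```text
clock: 5.2
tool_pos: [0.4232, -0.069, 0.181]
orientation: [171.5, 90.0, -25.8]
force: [-0.9, -0.5, 2.5]
opening: 0.0877
```

Request:
{"name": "send_rows", "arguments": {
  "deltas": [
    {"dx": 1, "dy": 0, "dz": 0, "ax": 0, "ay": 0, "az": 0, "fingers": 1},
    {"dx": 1, "dy": 0, "dz": 0, "ax": 0, "ay": 0, "az": 0, "fingers": 1},
    {"dx": 0, "dy": 0, "dz": 0, "ax": 0, "ay": 0, "az": 0, "fingers": 1}
  ]
}}

```text
clock: 5.58
tool_pos: [0.4232, -0.0689, 0.1789]
orientation: [-143.0, 90.0, 19.8]
force: [-1.0, -1.8, 2.0]
opening: 0.0876
```

Request:
{"name": "send_rows", "arguments": {
  "deltas": [
    {"dx": 0.8, "dy": 0, "dz": 0, "ax": 0, "ay": 0, "az": 0, "fingers": 1},
    {"dx": 0.7, "dy": 0, "dz": 0, "ax": 0, "ay": 0, "az": 0, "fingers": 1},
    {"dx": 0, "dy": 0, "dz": 0, "ax": 0, "ay": 0, "az": 0, "fingers": 1}
  ]
}}

```text
clock: 5.95
tool_pos: [0.4232, -0.069, 0.1777]
orientation: [146.2, 90.0, -51.1]
force: [-2.1, -2.4, 5.7]
opening: 0.0879
```

Request:
{"name": "send_rows", "arguments": {
  "deltas": [
    {"dx": 0.7, "dy": 0, "dz": 0, "ax": 0, "ay": 0, "az": 0, "fingers": 1},
    {"dx": 0.6, "dy": 0, "dz": 0, "ax": 0, "ay": 0, "az": 0, "fingers": 1},
    {"dx": 0, "dy": 0, "dz": 0, "ax": 0, "ay": 0, "az": 0, "fingers": 1}
  ]
}}

```text
clock: 6.32
tool_pos: [0.4234, -0.0691, 0.1774]
orientation: [175.6, 89.9, -21.6]
force: [-7.5, -0.3, 17.8]
opening: 0.0878
```

Force rose to 18 N at tip height 0.1524, which is the hard stop. I'll lift off and check.

Request:
{"name": "send_rows", "arguments": {
  "deltas": [
    {"dx": -4, "dy": 0, "dz": 0, "ax": 0, "ay": 0, "az": 0, "fingers": 1},
    {"dx": -16, "dy": 0, "dz": 0, "ax": 0, "ay": 0, "az": 0, "fingers": 1},
    {"dx": -20, "dy": -10, "dz": 0, "ax": 0, "ay": 0, "az": 0, "fingers": 1},
    {"dx": 0, "dy": -30, "dz": 0, "ax": 0, "ay": 0, "az": 0, "fingers": 1},
    {"dx": 0, "dy": -50, "dz": 0, "ax": 0, "ay": 0, "az": 0, "fingers": 1},
    {"dx": 0, "dy": -40, "dz": 0, "ax": 0, "ay": 0, "az": 0, "fingers": 1},
    {"dx": 0, "dy": -30, "dz": 0, "ax": 0, "ay": 0, "az": 0, "fingers": 1},
    {"dx": 0, "dy": 0, "dz": 0, "ax": 0, "ay": 0, "az": 0, "fingers": 1},
    {"dx": 0, "dy": 0, "dz": 0, "ax": 0, "ay": 0, "az": 0, "fingers": 1}
  ]
}}

```text
clock: 7.45
tool_pos: [0.4703, 0.0839, 0.2157]
orientation: [20.9, 89.9, -176.4]
force: [0.4, -0.5, 0.0]
opening: 0.0874
```

```bash
sed -i 's/\.0545/.048/' g.py; python3 - <<'E'
from g import *
w=snap('wrist','w4.png');s=snap('scene','s4.png');d=snap('side','d4.png')
print(ctrl.get_obs()['tool_pos'])
delta(*goal([.523,.070,.17],-1))
print(proj(w,[[.4805,-.0687,.1525]]))
a=cv2.imread('pics/s4.png')[110:210,220:360];b=cv2.imread('pics/d4.png')[130:270,255:395]
cv2.imwrite('pics/c4.png',np.hstack([cv2.resize(a,(420,300),interpolation=2),cv2.resize(b,(370,370),interpolation=2)[:300]]))
E
```

```text
[0.47046001 0.08331135 0.21610094]
d(tool mm) [21.1 -2.8 -6.1] turn u5 [-0.04  0.    0.  ]
[[190.72263167  -2.07895189]]
```

View pics/c4.png

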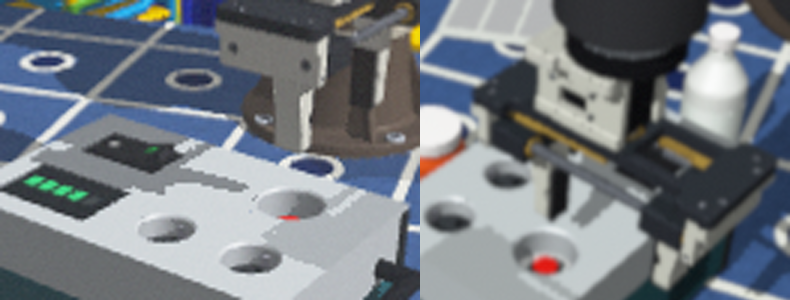

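View pics/w4.png

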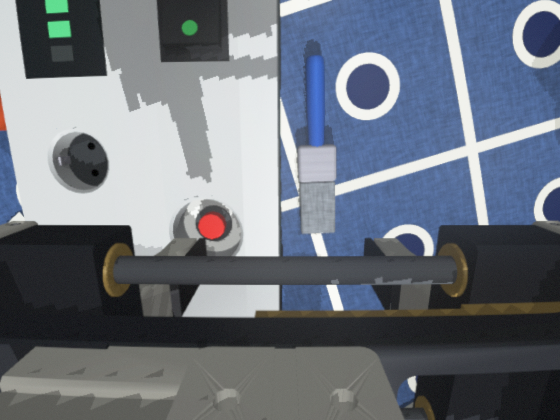

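Rocker is OFF, with the green half raised. The wrist view shows the red button at (211,227), so I'll measure it.

```bash
python3 - <<'E'
from g import *
w=load('w4.png');im=cv2.imread('pics/w4.png').astype(int)
m=((im[...,2]>150)&(im[...,1]<80)&(im[...,0]<80)).astype(np.uint8);m[:, :150]=0;m[:,260:]=0
ys,xs=np.nonzero(m);print(xs.mean(),ys.mean(),xs.min(),xs.max(),ys.min(),ys.max());
p=onz(w,xs.mean(),ys.mean(),.136);print(p)
p[2]=.170
delta(*goal(p,-1))
E
```

```text
210.99607072691552 225.9901768172888 198 224 214 238
[0.52251451 0.0686339  0.136     ]
d(tool mm) [21.1 -1.3 -6.1] turn u5 [-0.04  0.    0.  ]
```

Request:
{"name": "send_rows", "arguments": {
  "deltas": [
    {"dx": 0, "dy": -2, "dz": -6, "ax": -0.04, "ay": 0, "az": 0, "fingers": 1},
    {"dx": 16, "dy": 0, "dz": 0, "ax": 0, "ay": 0, "az": 0, "fingers": 1},
    {"dx": 0, "dy": 0, "dz": 0, "ax": 0, "ay": 0, "az": 0, "fingers": 1},
    {"dx": 0, "dy": 0, "dz": 0, "ax": 0, "ay": 0, "az": 0, "fingers": 1}
  ]
}}

```text
clock: 8.1
tool_pos: [0.4774, 0.0838, 0.2006]
orientation: [-172.8, 90.0, -9.9]
force: [0.7, -0.6, 0.4]
opening: 0.0875
```

```bash
python3 - <<'E'
from g import *
w=snap('wrist','w5.png');s=snap('scene','s5.png');d=snap('side','d5.png')
delta(*goal([.5225,.0693,.17],-1))
a=cv2.imread('pics/s5.png')[130:210,260:360];b=cv2.imread('pics/d5.png')[170:270,255:355]
cv2.imwrite('pics/c5.png',np.hstack([cv2.resize(a,(400,320),interpolation=2),cv2.resize(b,(400,400),interpolation=2)[:320]]))
E
```

```text
d(tool mm) [5.7 0.8 0.5] turn u5 [ 0.01 -0.01  0.01]
```

View pics/c5.png

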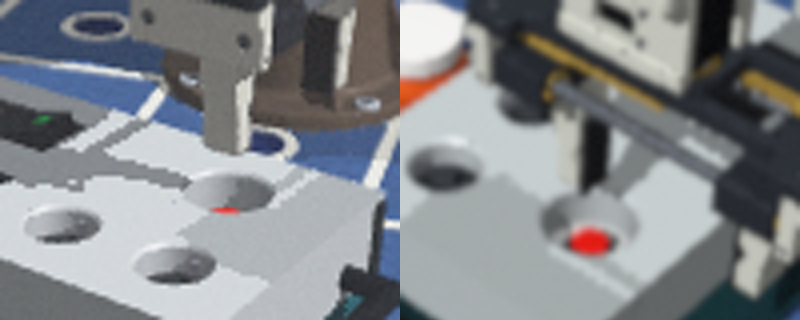

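The tip at (227,152) stands right above the well at (228,192), so I go down.

Request:
{"name": "send_rows", "arguments": {
  "deltas": [
    {"dx": 15, "dy": 0.5, "dz": 0.4, "ax": 0, "ay": 0, "az": 0, "fingers": 1},
    {"dx": 8, "dy": 0, "dz": 0, "ax": 0, "ay": 0, "az": 0, "fingers": 1},
    {"dx": 6, "dy": 0, "dz": 0, "ax": 0, "ay": 0, "az": 0, "fingers": 1},
    {"dx": 4, "dy": 0, "dz": 0, "ax": 0, "ay": 0, "az": 0, "fingers": 1},
    {"dx": 2, "dy": 0, "dz": 0, "ax": 0, "ay": 0, "az": 0, "fingers": 1},
    {"dx": 0, "dy": 0, "dz": 0, "ax": 0, "ay": 0, "az": 0, "fingers": 1}
  ]
}}

```text
clock: 9.0
tool_pos: [0.4766, 0.0836, 0.1652]
orientation: [110.6, 90.0, -86.5]
force: [0.2, -0.2, -0.5]
opening: 0.0877
```

Request:
{"name": "send_rows", "arguments": {
  "deltas": [
    {"dx": 2, "dy": 0, "dz": 0, "ax": 0, "ay": 0, "az": 0, "fingers": 1},
    {"dx": 2, "dy": 0, "dz": 0, "ax": 0, "ay": 0, "az": 0, "fingers": 1},
    {"dx": 1, "dy": 0, "dz": 0, "ax": 0, "ay": 0, "az": 0, "fingers": 1},
    {"dx": 0, "dy": 0, "dz": 0, "ax": 0, "ay": 0, "az": 0, "fingers": 1}
  ]
}}

```text
clock: 9.5
tool_pos: [0.4765, 0.0836, 0.1602]
orientation: [64.4, 90.0, -132.7]
force: [0.0, -0.5, 1.5]
opening: 0.0877
```

Request:
{"name": "send_rows", "arguments": {
  "deltas": [
    {"dx": 1.5, "dy": 0, "dz": 0, "ax": 0, "ay": 0, "az": 0, "fingers": 1},
    {"dx": 1.5, "dy": 0, "dz": 0, "ax": 0, "ay": 0, "az": 0, "fingers": 1},
    {"dx": 1, "dy": 0, "dz": 0, "ax": 0, "ay": 0, "az": 0, "fingers": 1},
    {"dx": 1, "dy": 0, "dz": 0, "ax": 0, "ay": 0, "az": 0, "fingers": 1},
    {"dx": 0, "dy": 0, "dz": 0, "ax": 0, "ay": 0, "az": 0, "fingers": 1}
  ]
}}

```text
clock: 10.12
tool_pos: [0.4765, 0.0836, 0.155]
orientation: [44.2, 90.0, -152.9]
force: [-1.5, -0.3, 2.9]
opening: 0.0875
```

Request:
{"name": "send_rows", "arguments": {
  "deltas": [
    {"dx": 1, "dy": 0, "dz": 0, "ax": 0, "ay": 0, "az": 0, "fingers": 1},
    {"dx": 0.7, "dy": 0, "dz": 0, "ax": 0, "ay": 0, "az": 0, "fingers": 1},
    {"dx": 0, "dy": 0, "dz": 0, "ax": 0, "ay": 0, "az": 0, "fingers": 1}
  ]
}}

```text
clock: 10.5
tool_pos: [0.4766, 0.0836, 0.1542]
orientation: [-161.5, 90.0, 1.4]
force: [-4.9, 0.8, 9.2]
opening: 0.0878
```

Request:
{"name": "send_rows", "arguments": {
  "deltas": [
    {"dx": 0.8, "dy": 0, "dz": 0, "ax": 0, "ay": 0, "az": 0, "fingers": 1},
    {"dx": 0, "dy": 0, "dz": 0, "ax": 0, "ay": 0, "az": 0, "fingers": 1}
  ]
}}

```text
clock: 10.75
tool_pos: [0.4767, 0.0836, 0.154]
orientation: [-162.6, 89.9, 0.4]
force: [-7.8, 0.2, 17.1]
opening: 0.0876
```

Hard stop at tip height 0.129, which is 21 mm below the mouth. I'll withdraw and look.

Request:
{"name": "send_rows", "arguments": {
  "deltas": [
    {"dx": -4, "dy": 0, "dz": 0, "ax": 0, "ay": 0, "az": 0, "fingers": 1},
    {"dx": -16, "dy": 0, "dz": 0, "ax": 0, "ay": 0, "az": 0, "fingers": 1},
    {"dx": -25, "dy": 0, "dz": 0, "ax": 0, "ay": 0, "az": 0, "fingers": 1},
    {"dx": -18, "dy": 0, "dz": 0, "ax": 0, "ay": 0, "az": 0, "fingers": 1},
    {"dx": 0, "dy": 0, "dz": 0, "ax": 0, "ay": 0, "az": 0, "fingers": 1},
    {"dx": 0, "dy": 0, "dz": 0, "ax": 0, "ay": 0, "az": 0, "fingers": 1}
  ]
}}

```text
clock: 11.5
tool_pos: [0.4761, 0.0835, 0.2148]
orientation: [25.2, 89.9, -171.9]
force: [0.6, -0.3, 0.0]
opening: 0.0875
```

```bash
python3 - <<'E'
from g import *
w=snap('wrist','w6.png')
o=ctrl.get_obs();print(o['tool_pos'],o['force'])
cv2.imwrite('pics/c6.png',cv2.resize(cv2.imread('pics/w6.png')[0:270,100:300],None,fx=2.2,fy=2.2))
delta(*goal([.4855,-.0525,.175],-1))
E
```

```text
[0.47604142 0.08344589 0.21468068] [0.04933661 0.06563747 0.10299331]
d(tool mm) [ 14.8 127.1  -1. ] turn u5 [ 0.01  0.01 -0.01]
```

View pics/c6.png

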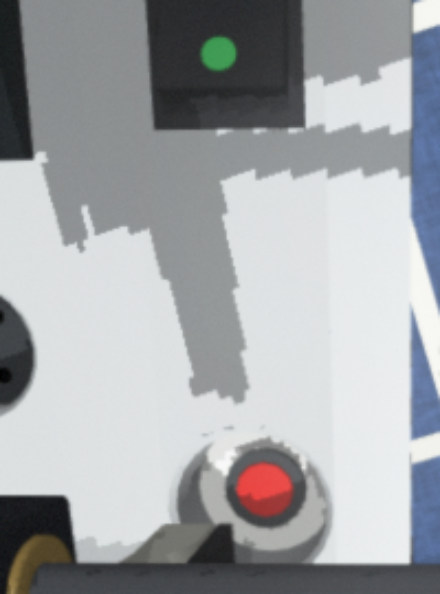

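The button is down in its bush at crop (263,488). Next comes the green half.

Request:
{"name": "send_rows", "arguments": {
  "deltas": [
    {"dx": 0, "dy": 27, "dz": -1, "ax": 0, "ay": 0, "az": 0, "fingers": 1},
    {"dx": 0, "dy": 45, "dz": 0, "ax": 0, "ay": 0, "az": 0, "fingers": 1},
    {"dx": 0, "dy": 35, "dz": 0, "ax": 0, "ay": 0, "az": 0, "fingers": 1},
    {"dx": 0, "dy": 20, "dz": 0, "ax": 0, "ay": 0, "az": 0, "fingers": 1},
    {"dx": 10, "dy": 0, "dz": 0, "ax": 0, "ay": 0, "az": 0, "fingers": 1},
    {"dx": 5, "dy": 0, "dz": 0, "ax": 0, "ay": 0, "az": 0, "fingers": 1},
    {"dx": 0, "dy": 0, "dz": 0, "ax": 0, "ay": 0, "az": 0, "fingers": 1},
    {"dx": 0, "dy": 0, "dz": 0, "ax": 0, "ay": 0, "az": 0, "fingers": 1}
  ]
}}

```text
clock: 12.55
tool_pos: [0.4404, -0.0376, 0.2006]
orientation: [56.6, 90.0, -140.4]
force: [0.4, -0.2, 0.4]
opening: 0.0878
```

```bash
python3 - <<'E'
from g import *
s=snap('scene','s7.png');d=snap('side','d7.png')
a=cv2.imread('pics/s7.png')[100:180,220:320];b=cv2.imread('pics/d7.png')[130:220,315:415]
cv2.imwrite('pics/c7.png',np.hstack([cv2.resize(a,(400,320),interpolation=2),cv2.resize(b,(400,360),interpolation=2)[:320]]))
delta(*goal([.4855,-.0525,.1525],-1))
E
```

```text
d(tool mm) [23.3  0.9  0.6] turn u5 [ 0.02 -0.    0.  ]
```

View pics/c7.png

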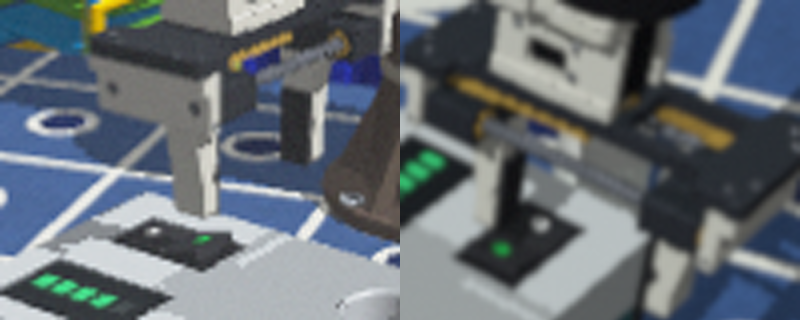

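The tip stands above the green dot at (203,239), so I press in steps.

Request:
{"name": "send_rows", "arguments": {
  "deltas": [
    {"dx": 10, "dy": 0, "dz": 0, "ax": 0, "ay": 0, "az": 0, "fingers": 1},
    {"dx": 5, "dy": 0, "dz": 0, "ax": 0, "ay": 0, "az": 0, "fingers": 1},
    {"dx": 2, "dy": 0, "dz": 0, "ax": 0, "ay": 0, "az": 0, "fingers": 1},
    {"dx": 1, "dy": 0, "dz": 0, "ax": 0, "ay": 0, "az": 0, "fingers": 1},
    {"dx": 1, "dy": 0, "dz": 0, "ax": 0, "ay": 0, "az": 0, "fingers": 1},
    {"dx": 1, "dy": 0, "dz": 0, "ax": 0, "ay": 0, "az": 0, "fingers": 1},
    {"dx": 1, "dy": 0, "dz": 0, "ax": 0, "ay": 0, "az": 0, "fingers": 1},
    {"dx": 0, "dy": 0, "dz": 0, "ax": 0, "ay": 0, "az": 0, "fingers": 1}
  ]
}}

```text
clock: 13.65
tool_pos: [0.4404, -0.038, 0.1797]
orientation: [-152.3, 90.0, 10.7]
force: [0.2, 2.7, 1.4]
opening: 0.0874
```

Request:
{"name": "send_rows", "arguments": {
  "deltas": [
    {"dx": 1, "dy": 0, "dz": 0, "ax": 0, "ay": 0, "az": 0, "fingers": 1},
    {"dx": 0.8, "dy": 0, "dz": 0, "ax": 0, "ay": 0, "az": 0, "fingers": 1},
    {"dx": 0, "dy": 0, "dz": 0, "ax": 0, "ay": 0, "az": 0, "fingers": 1}
  ]
}}

```text
clock: 14.02
tool_pos: [0.4404, -0.038, 0.1779]
orientation: [-168.2, 90.0, -5.3]
force: [1.1, 1.5, 1.9]
opening: 0.0875
```

Request:
{"name": "send_rows", "arguments": {
  "deltas": [
    {"dx": 0.8, "dy": 0, "dz": 0, "ax": 0, "ay": 0, "az": 0, "fingers": 1},
    {"dx": 0.7, "dy": 0, "dz": 0, "ax": 0, "ay": 0, "az": 0, "fingers": 1},
    {"dx": 0, "dy": 0, "dz": 0, "ax": 0, "ay": 0, "az": 0, "fingers": 1}
  ]
}}

```text
clock: 14.4
tool_pos: [0.4405, -0.0381, 0.1774]
orientation: [-173.3, 89.9, -10.4]
force: [-4.9, 3.9, 13.4]
opening: 0.0873
```

Request:
{"name": "send_rows", "arguments": {
  "deltas": [
    {"dx": 0.6, "dy": 0, "dz": 0, "ax": 0, "ay": 0, "az": 0, "fingers": 1},
    {"dx": 0, "dy": 0, "dz": 0, "ax": 0, "ay": 0, "az": 0, "fingers": 1},
    {"dx": 0, "dy": 0, "dz": 0, "ax": 0, "ay": 0, "az": 0, "fingers": 1}
  ]
}}

```text
clock: 14.78
tool_pos: [0.4406, -0.0381, 0.1773]
orientation: [-169.6, 89.9, -6.7]
force: [-6.1, 4.1, 18.4]
opening: 0.0876
```

Hard stop again at tip height 0.1523. I'll lift well clear and check.

Request:
{"name": "send_rows", "arguments": {
  "deltas": [
    {"dx": -4, "dy": 0, "dz": 0, "ax": 0, "ay": 0, "az": 0, "fingers": 1},
    {"dx": -16, "dy": 0, "dz": 0, "ax": 0, "ay": 0, "az": 0, "fingers": 1},
    {"dx": -30, "dy": 0, "dz": 0, "ax": 0, "ay": 0, "az": 0, "fingers": 1},
    {"dx": -40, "dy": -20, "dz": 0, "ax": 0, "ay": 0, "az": 0, "fingers": 1},
    {"dx": -40, "dy": -40, "dz": 0, "ax": 0, "ay": 0, "az": 0, "fingers": 1},
    {"dx": -20, "dy": -20, "dz": 0, "ax": 0, "ay": 0, "az": 0, "fingers": 1},
    {"dx": 0, "dy": 0, "dz": 0, "ax": 0, "ay": 0, "az": 0, "fingers": 1},
    {"dx": 0, "dy": 0, "dz": 0, "ax": 0, "ay": 0, "az": 0, "fingers": 1}
  ]
}}

```text
clock: 15.78
tool_pos: [0.4628, 0.0378, 0.3244]
orientation: [36.0, 89.9, -161.1]
force: [0.3, -0.2, -1.2]
opening: 0.0875
```

```bash
python3 - <<'E'
from g import *
w=snap('wrist','w8.png');s=snap('scene','s8.png');snap('side','d8.png')
print(ctrl.get_obs()['tool_pos'],ctrl.get_obs()['force'])
a=cv2.imread('pics/s8.png');a0=cv2.imread('pics/scene0.png')
z=lambda i:cv2.resize(i[140:215,200:360],(400,188),interpolation=2)
b=cv2.imread('pics/w8.png')[0:270,90:330]
c=cv2.imread('pics/d8.png')
cv2.imwrite('pics/c8.png',np.hstack([np.vstack([z(a0),z(a),cv2.resize(c,(400,194))]),cv2.resize(b,(400,570))]))
E
```

```text
[0.46298101 0.03758358 0.3246912 ] [-0.65532008  0.10798059 -0.90121617]
```

View pics/c8.png

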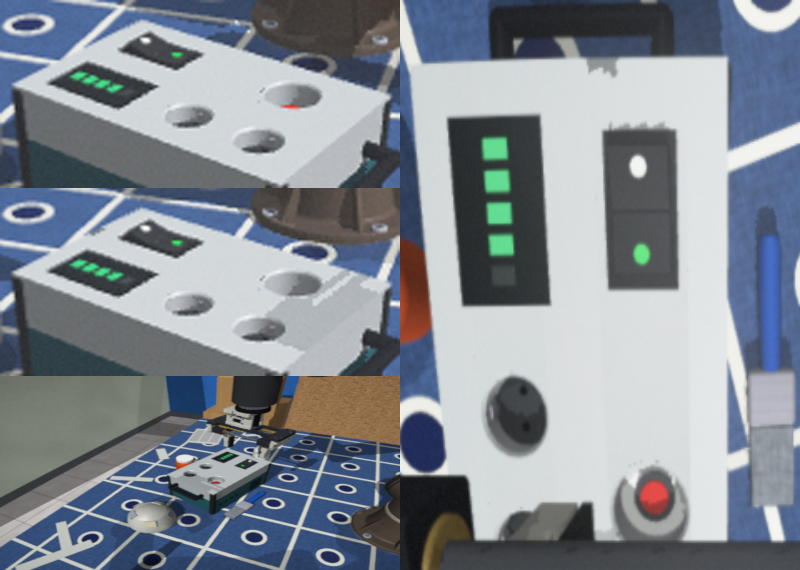

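The rocker looks as it did at the start (white half raised), the red button is no longer visible from the scene camera, and the pack and bystanders haven't moved. I'm handing in.

```bash
python3 -c "
from plant import ctrl
print(ctrl.close_job(), ctrl.get_obs()['clock'])"
```

```text
the job is handed in; nothing more can be done
the job is handed in; nothing more can be done
```

The job is done and handed in, after about 16 s of the 48 s allowed; no verdict was given. Using one open fingertip, with the other finger beside the pack, I did the three steps in order:

| Step | Fingertip height at the hard stop | Force at the stop |
|---|---|---|
| Rocker pressed OFF | 152.4 mm | about 18 N |
| Reset button pushed home | 129.0 mm (21 mm below the well mouth) | about 17 N |
| Rocker pressed ON | 152.3 mm | about 18 N |

**Last checks:** the final pictures show the rocker as it was at the start, with the white half raised and the green half level. The red button is down in its bush. By eye, the pack stands at the same place as in the first picture and the bystanders look undisturbed. The hand was about 150 mm above the pack, with about 1 N on the wrist.

**Disagreements and mishaps:**
- The two fixed cameras differed by about 4 mm on the pack's position. I used their mean, and the wrist camera agreed with it to about 2 mm.
- The pad tip turned out to be about 7 mm nearer the gripper's centre line than I first assumed. I corrected this before going into the well.
- My first two move calls were refused because fields were missing; nothing moved.

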